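# Torque the plug of a reaction vessel until the wrench clicks

## Robot

A 6-joint arm with a two-finger parallel gripper is mounted at the origin on a cart in front of the work surface, level with it; the furniture and walls round the work are solid. World frame = base frame: x ahead of the robot, y to its left, z up, the work surface at z = 0. Lengths are in m, angles in rad, forces in N, time in s.
With the tool pointing down it reaches from about 0.275 to 0.75 m from the base axis. Payload 10.2 kg.
Tool frame: the origin (TCP) lies at the very end of the fingers, on their centre line; the grasp point (between the pads) lies 19 mm behind it (grip_depth is the z of the grasp point in the tool frame, in m); z points along the fingers, y is the line along which they close (so a half turn about z gives the same grasp; the last joint's range is limited). The gripper opens to 85 mm and grips with 20 to 120 N. Pads are 22 mm wide; open, the fingers measure 114 mm over their backs; the gripper's body (76 mm by 85 mm) begins 54 mm behind the grasp point. The pads swing forward as they close: fully open they stand 13 mm farther back than shut.
Start: joints at [1.062, 0.313, 1.498, -0, 1.331, -0.223], TCP at [0.148, 0.504, 0.231] pointing down, gripper open.
Joint ranges: [-2.94, 2.94], [-0.97, 2.17], [0.19, 2.56], [-1.23, 4.37], [0.02, 3.11], [-2.88, 2.88]. Speed limits (rad/s): [2.39, 2.39, 3.01, 3.14, 3.14, 3.14].

## Interface

Orientations are given as a unit quaternion [w, x, y, z].
In Python, from bench import * gives the robot as it stands.
- The arm moves only by the shell command python3 -m handwheel 'ROWS'. ROWS is JSON, a list that holds one entry, the list of rows, each a list of 7 numbers: the shift along the world's x, y, z normalised to -1 to 1, where 1 is 30 cm, then the turn, a rotation vector about the world's x, y, z normalised to -1 to 1, where 1 is pi rad, then the gripper command: -1 is shut, 1 is fully open, values between are in proportion. A call has 1 to 10 rows; each row is the pose to reach, as a shift and turn from the pose commanded when the call began, turning the shorter way round; what a row does not reach only later rows make up. A row lasts 1/8 s, in which the tool goes at most 62.5 mm and 10.7 degrees, less where a joint would pass 70% of its speed; a pose out of reach is approached as far as the arm can. A call with a number of a shift or a turn outside -1 to 1 is refused whole. A call with a gripper value outside its range is refused whole. The fingers move at their own pace and stop on an object; the grip force is fixed at half the most. Time passes only in rows, so rows that repeat a pose let the fingers close. It gives the time, the measured TCP pose, the force, the opening and the grip force at its end, in the units of the state.
- sense(): the state, without advancing time (a new reading comes with each control period).
- grab_frame(name): name is "side" or "top"; returns a dict with "color" (480x640x3 uint8, red, green, blue), "camera_matrix" (3x3 intrinsics, pixels), "position" and "orientation" of the camera in the world. Camera axes: x right, y up, looking along -z (the intrinsics and any distortion apply to the point x, -y, -z); pixel columns grow to the right and rows downward; lengths in m; the calibration is good to about 2 mm. A picture is of the moment at which its call begins. There is no depth.
- finish_job(): hands the job in; it is judged then, once.
The state is a dict: "t": time; "joint_positions": joint angles; "qvel": joint speeds; "effort": joint torques, N m; "tcp_pos": TCP position; "ee_rot": TCP orientation; "force": force on the tool from outside, world axes, zero at the start; "moment": the same for the moment, N m; "gripper_width": opening from 0.0 (shut) to 1.0 (fully open); "finger_force": force on a finger pad.
Only numpy, scipy, OpenCV 4.12 (cv2) and the standard library are available. Lean on these libraries where they do the work, as an engineer would, in place of code of your own. Each camera call takes 0.05 s, during which the arm holds its last target. There are 200 camera calls.

## Task

Take the click wrench with the red grip off the blue mat, fit its square socket fully down over the square head of the closure plug on the steel reaction vessel, and tighten the plug clockwise (seen from above) until the wrench breaks over with a click; stop at once, well before the handle runs against its stop. Then lift the wrench off without unscrewing the plug, lay it flat on the blue mat again and let go. Leave the small jar, the timer and the marker where they are.

Things in the scene. Friction and masses are not known exactly. Their poses are not given: they have to be found in the camera images.
- wrench_head (a point): Loose click wrench, 0.37 to 0.53 kg, 232 mm long. Point at the centre of its square socket. z up, +x along the handle, away from the head. Socket: dark block 50 x 50 x 24 mm under a steel disc (62 mm across, 8 mm thick), open below, 34.5 x 34.5 mm wide, 24 mm deep, 4 mm chamfer at the mouth, sides parallel to x and y. Underside 12 mm below this point, disc top 20 mm above.
- wrench_grip (a point): Centre of the wrench's red grip: bar 22 mm wide (y), 22 mm high, 92 mm long along x, 140 mm from the socket's centre along +x and 12 mm higher (24 mm above the wrench's underside, with 13 mm of air below it when the wrench lies on the mat). Same axes as wrench_head.
- wrench_foot (a point): Lowest point of the dark wheel (48 mm across, fixed to the handle's end, 187 to 201 mm from the socket's axis), on which the lying wrench rests as on a foot, level with the socket's underside. Same axes. The socket is greased, but it binds on the plug if it is lifted while still loaded or tilted: turn back until it is free, then lift straight.
- wrench_socket (a joint): Break-over angle, rad: turn of the handle, clockwise, past the socket, about the socket's axis. 0 (down to -0.01) at rest. Rigid up to 1.5 N m about that axis (up to 11 N across the grip, less where the hand takes moment); then it breaks over: the torque falls steadily, to 0.9 N m at 0.085 and 0.5 at 0.14. That drop is the click; it counts from 0.085. Hard stop at 0.2. Springs back when unloaded. Solid anticlockwise.
- plug_head (a point): Closure plug on top of the vessel. Point on its axis, 12 mm above its round flange (54 mm across): meets wrench_head when the wrench sits fully down on the flange. Square head 32 x 32 mm, 22 mm high, top 10 mm above this point, sides parallel to x and y, z up. Flange top 85 mm above the worktop. The socket has 0.08 rad of play on it each way.
- plug_dot (a point): Red dot on top of the plug's head, 12 mm from its axis along the plug's x. The plug turns clockwise seen from above, drag 0.15 N m, through 0.5 to 0.8 rad until it is home; this cannot be seen, only felt: it stops and the wrench takes up load. At the start the dot is on the vessel's +y side of its x axis, when home on the -y side.
- vessel: Steel reaction vessel, 66 mm across, in a fixed holder (90 x 100 mm plate, blue clamp). Origin on the worktop below the plug's axis, z up. Of the four ways to fit the wrench, one starts with the handle between 0.15 rad short of and 0.85 rad past pointing to the robot (-x), past meaning towards -y; clockwise it then swings towards +y with room for the whole turn.
- mat: Blue fabric mat, fixed, 110 mm (x) by 270 mm (y) and 6 mm thick; origin at the centre of its underside. The wrench lies on it at the start, its handle roughly along the mat's -y.
- small_jar_mid (a point): Small white jar with a red lid, 54 mm in diameter, 98 mm high; bystander. Point at its centre.
- timer_mid (a point): Small white timer with one red and two dark buttons, 66 x 62 x 19 mm, lying flat; bystander. Point at its centre.
- marker_mid (a point): White and blue marker pen, 135 mm long along its y, 16 mm thick, lying on the worktop; bystander. Point at its centre.
There are look-alikes about, which are no part of the job. Leave any yellow look-alike of the vessel alone.

How it is judged:
By the outcome, as a careful person would: the job done as asked, in the order asked, and still so for the second after the job is handed in, with the robot touching nothing.
It also fails if it takes over 64 s, if anything falls off the work surface, if the arm or the gripper's body presses on something with over 40 N, if the wrist force passes 120 N, or if a joint passes its speed limit or range.

## Working session

There is one attempt and no reset: what is moved stays moved. The work goes in short steps, Python scripts to look and compute and a shell command to move; the robot and the scene stay as the last step left them, time stands still between calls to the robot, and variables do not carry over. Pictures are saved under pics/ and viewed, at most 10 in all, crops included, and the job is handed in when it is done.

```bash
ls; mkdir -p pics
python3 - <<'E'
from bench import *
import cv2
s=sense();print(s)
for n in("top","side"):
    f=grab_frame(n);cv2.imwrite(f"pics/{n}0.png",f["color"][:,:,::-1]);print(n,f["camera_matrix"],f["position"],f["orientation"],[k for k in f])
E
```

```text
pics
{'t': 0.0, 'joint_positions': array([ 1.06165453e+00,  3.13468993e-01,  1.49843421e+00,  2.83767359e-05,
        1.33098876e+00, -2.23395862e-01]), 'qvel': array([0.00206122, 0.0014619 , 0.00134877, 0.00043294, 0.00067622,
       0.00068782]), 'effort': array([ 1.57517734e-03, -4.12275553e+01, -2.59737003e+01, -6.02413479e-05,
        4.24581769e-03,  4.11291762e-05]), 'tcp_pos': array([0.14786065, 0.5034866 , 0.23072644]), 'ee_rot': array([-2.45530015e-04,  1.42390707e-01,  9.89810317e-01, -6.01628796e-04]), 'force': array([0.41097157, 0.27145763, 0.04155222]), 'moment': array([ 0.02207698, -0.04886462, -0.0355943 ]), 'finger_force': 0.0, 'gripper_width': 0.9993390618062553}
top [[438.59325738   0.         319.91101318]
 [  0.         438.59325738 245.50164067]
 [  0.           0.           1.        ]] [ 0.36090597 -0.05319925  1.22656478] [-0.70172906 -0.05397699  0.04284611  0.70910297] ['color', 'camera_matrix', 'position', 'orientation']
side [[555.88847702   0.         322.89331074]
 [  0.         555.88847702 234.22613637]
 [  0.           0.           1.        ]] [-0.15740363 -0.91551274  0.49643223] [ 0.77804685  0.5378982  -0.18632653 -0.26568976] ['color', 'camera_matrix', 'position', 'orientation']
```

View pics/top0.png

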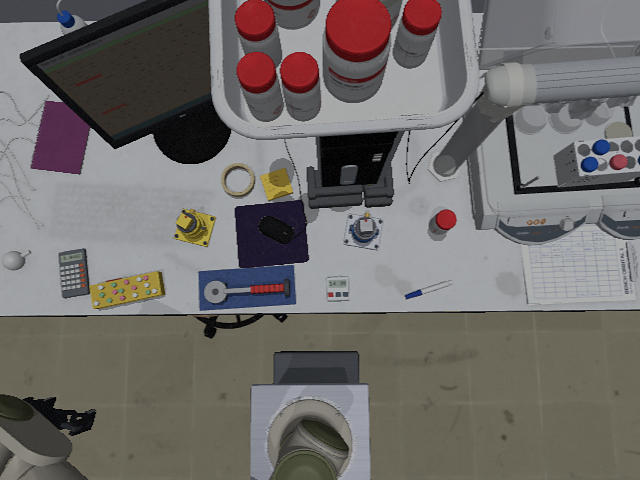

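View pics/side0.png

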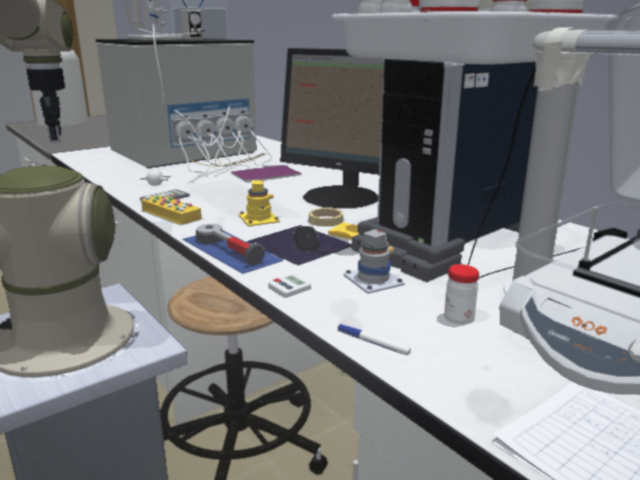

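Top view: the red-grip wrench is on the blue mat, with its head at (215,291) and its handle running right along -y. There are two vessels: steel with a blue clamp at (365,230) and yellow at (190,225). The steel one fits the description. The timer is at (338,289), the marker at (428,290) and the jar at (445,222). I'll confirm the vessel and wrench in an enlarged crop and measure.

```bash
cat > h.py <<'E'
import numpy as np,cv2
from scipy.spatial.transform import Rotation as R
from bench import *
def rot(f): q=np.array(f["orientation"]);return R.from_quat(q[[1,2,3,0]]).as_matrix()
def ray(f,u,v):
    K=f["camera_matrix"];d=rot(f)@np.array([(u-K[0,2])/K[0,0],-(v-K[1,2])/K[1,1],-1]);return np.array(f["position"]),d/np.linalg.norm(d)
def onz(f,u,v,z):
    p,d=ray(f,u,v);return p+d*(z-p[2])/d[2]
def proj(f,P):
    c=rot(f).T@(np.array(P)-f["position"]);K=f["camera_matrix"];return np.array([K[0,2]+K[0,0]*c[0]/-c[2],K[1,2]-K[1,1]*c[1]/-c[2]])
def tri(fa,a,fb,b):
    p,d=ray(fa,*a);q,e=ray(fb,*b);t=np.linalg.lstsq(np.c_[d,-e],q-p,rcond=None)[0]
    A=p+d*t[0];B=q+e*t[1];return (A+B)/2,np.linalg.norm(A-B)
E
python3 - <<'E'
from h import *
f=grab_frame("top");g=grab_frame("side")
c=f["color"];hsv=cv2.cvtColor(c,cv2.COLOR_RGB2HSV)
a=cv2.resize(c[190:320,185:315],(600,600),interpolation=4)
b=cv2.resize(c[205:255,340:390],(600,600),interpolation=4)
sd=cv2.resize(g["color"][215:300,180:300],(600,425),interpolation=4);sv=cv2.resize(g["color"][215:300,330:420],(450,425),interpolation=4)
cv2.imwrite("pics/c1.png",cv2.resize(np.hstack([a,b])[:,:,::-1],(800,400)));
cv2.imwrite("pics/c2.png",cv2.resize(np.hstack([sd,sv])[:,:,::-1],(800,324)))
print("base",proj(f,[0,0,0]),"tcp",proj(f,sense()["tcp_pos"]))
def blobs(im,lo,hi,box,n):
    m=cv2.inRange(cv2.cvtColor(im,cv2.COLOR_RGB2HSV),lo,hi);x0,y0,x1,y1=box;k=np.zeros_like(m);k[y0:y1,x0:x1]=m[y0:y1,x0:x1]
    for q in cv2.findContours(k,0,2)[0]:
        if cv2.contourArea(q)>n: r=cv2.minAreaRect(q);print(np.round(r[0],1),np.round(r[1],1),round(r[2],1),cv2.contourArea(q));yield r
print("grip");[print(onz(f,*r[0],.041)) for r in blobs(c,(0,130,80),(10,255,255),(185,265,305,315),15)]
print("mat");[print(onz(f,*r[0],.006),[onz(f,*p,.006).round(3)[:2] for p in cv2.boxPoints(r)]) for r in blobs(c,(100,120,50),(118,255,255),(185,255,305,315),80)]
print("vessel");[print(onz(f,*r[0],.095)) for r in blobs(c,(0,0,60),(179,60,255),(345,210,385,250),60)]
print("dot");[print(onz(f,*r[0],.107)) for r in blobs(c,(0,90,60),(12,255,255),(345,205,385,250),0)]
for n,u,v,z in (("head",215,291,.038),("vess",365,228,.095),("timer",338,289,.02),("marker",428,290,.016),("jar",445,220,.098),("yel",188,220,.1),("tray?",350,130,.5)):print(n,onz(f,u,v,z).round(3))
E
```

```text
base [308.74797571 443.12859658] tcp [ 75.33425617 405.99606378]
grip
[267.  288.2] [ 7.5 32.4] 86.8 204.0
[0.40980971 0.10856921 0.041     ]
mat
[246.5 287.3] [38.8 95.7] 86.1 3549.5
[0.41438707 0.17055997 0.006     ] [array([0.461, 0.309]), array([0.476, 0.041]), array([0.369, 0.034]), array([0.353, 0.298])]
vessel
[364.5 229.5] [39. 39.] 90.0 1521.0
[ 0.5579176  -0.15300834  0.095     ]
dot
[365.5 220.5] [1. 1.] 90.0 1.0
[ 0.57946848 -0.15508763  0.107     ]
head [0.404 0.25  0.038]
vess [ 0.562 -0.154  0.095]
timer [ 0.407 -0.083  0.02 ]
marker [ 0.402 -0.33   0.016]
jar [ 0.58  -0.363  0.098]
yel [0.588 0.31  0.1  ]
tray? [ 0.663 -0.096  0.5  ]
```

View pics/c1.png

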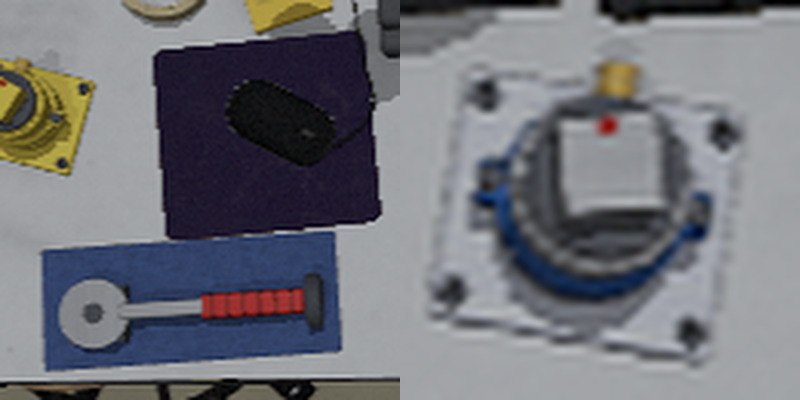

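View pics/c2.png

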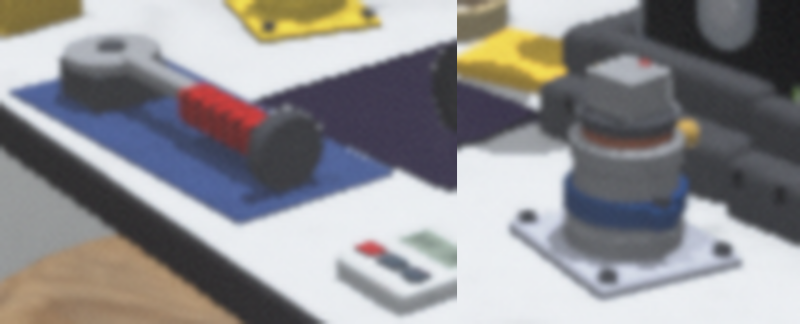

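Confirmed: the steel vessel with the grey square head, red dot and blue clamp is the target, and its lookalike is yellow. In the top view the head is centred at about (366,225) with the dot at (365.5,220.5). Next I'll measure the wrench axis and the plug yaw more precisely.

Run:
```python
from h import *
f=grab_frame("top");g=grab_frame("side")
def quad(fr,box,lo,hi,seed,S=8):
    x0,y0,x1,y1=box;im=cv2.resize(fr["color"][y0:y1,x0:x1],None,fx=S,fy=S,interpolation=cv2.INTER_CUBIC)
    m=cv2.inRange(cv2.cvtColor(im,cv2.COLOR_RGB2HSV),lo,hi)
    _,l=cv2.connectedComponents(m);sx,sy=int((seed[0]-x0+.5)*S),int((seed[1]-y0+.5)*S)
    k=(l==l[sy,sx]).astype(np.uint8)
    q=max(cv2.findContours(k,0,2)[0],key=cv2.contourArea);tr=lambda p:np.array(p)/S-.5+[x0,y0]
    return q,tr,S,im
px=f["color"][226,366],f["color"][232,366],f["color"][226,374];print("gray",px, g["color"][230:250:3,376].tolist())
for lo in (165,180,195):
    q,tr,S,_=quad(f,(340,205,392,255),(0,0,lo),(179,60,255),(366,227))
    r=cv2.minAreaRect(q);print("plug",lo,tr(r[0]).round(2),np.array(r[1])/S,[onz(f,*tr(p),.107).round(4)[:2] for p in cv2.boxPoints(r)],onz(f,*tr(r[0]),.107).round(4))
for lo in (110,130,150):
    q,tr,S,_=quad(f,(196,268,250,312),(0,0,lo),(179,60,255),(208,291))
    r=cv2.minAreaRect(q)
    k=q[q[:,0,0]<(220-196)*S];(c,rad)=cv2.minEnclosingCircle(k);e=cv2.fitEllipse(k)
    print("disc",lo,tr(c).round(2),rad/S,tr(e[0]),np.array(e[1])/S,onz(f,*tr(e[0]),.038).round(4))
# grip: all red pixels
h=cv2.cvtColor(f["color"],cv2.COLOR_RGB2HSV);m=cv2.inRange(h,(0,130,60),(10,255,255))|cv2.inRange(h,(170,130,60),(179,255,255))
v,u=np.nonzero(m[265:315,185:305]);r=cv2.minAreaRect(np.c_[u+185,v+265].astype(np.float32));print("grip",r,onz(f,*r[0],.041).round(4),onz(f,*r[0],.035).round(4))
```

```text
gray (array([147, 150, 154], dtype=uint8), array([46, 46, 48], dtype=uint8), array([70, 73, 81], dtype=uint8)) [[156, 156, 162], [174, 177, 184], [159, 163, 169], [94, 97, 100], [94, 95, 99], [92, 95, 98], [75, 78, 84]]
plug 165 [365.44 227.62] [46.25  51.875] [array([ 0.6228, -0.0884]), array([ 0.621 , -0.2233]), array([ 0.4997, -0.2195]), array([ 0.5012, -0.0865])] [ 0.5607 -0.1545  0.107 ]
plug 180 [365.44 229.44] [49.875 51.875] [array([ 0.6228, -0.0884]), array([ 0.621 , -0.2233]), array([ 0.4903, -0.2192]), array([ 0.4918, -0.0864])] [ 0.556  -0.1544  0.107 ]
plug 195 [365.44 229.44] [49.875 51.875] [array([ 0.6228, -0.0884]), array([ 0.621 , -0.2233]), array([ 0.4903, -0.2192]), array([ 0.4918, -0.0864])] [ 0.556  -0.1544  0.107 ]
disc 110 [214.46 291.19] 11.472840309143066 [214.96184158 291.29759216] [21.97194672 23.15162659] [0.403  0.2501 0.038 ]
disc 130 [214.34 291.22] 11.19777774810791 [214.95755005 291.34030151] [21.26625061 22.16366768] [0.4029 0.2502 0.038 ]
disc 150 [209.38 289.69] 23.036415100097656 [209.50977516 289.30056381] [28.73719788 46.97008896] [0.4086 0.2651 0.038 ]
grip ((266.50665283203125, 288.0995788574219), (7.849242210388184, 33.45905685424805), 86.18592071533203) [0.4102 0.1099 0.041 ] [0.4104 0.1108 0.035 ]
```

```bash
python3 -m handwheel '[[[0.873,-1,-0.2,0,0,-0.3925,1],[0.873,-1,-0.2,0,0,-0.3925,1],[0.873,-1,-0.2,0,0,-0.3925,1],[0.873,-1,-0.2,0,0,-0.3925,1],[0.873,-1,-0.2,0,0,-0.3925,1],[0.873,-1,-0.2,0,0,-0.3925,1],[0.873,-1,-0.2,0,0,-0.3925,1],[0.873,-1,-0.2,0,0,-0.3925,1],[0.873,-1,-0.2,0,0,-0.3925,1],[0.873,-1,-0.2,0,0,-0.3925,1]]]'
python3 - <<'E'
from h import *
f=grab_frame("top");g=grab_frame("side")
print(sense()["tcp_pos"],R.from_quat(sense()["ee_rot"][[1,2,3,0]]).as_matrix().round(4))
def quad(fr,box,T,seed,S=8):
    x0,y0,x1,y1=box;im=cv2.resize(fr["color"][y0:y1,x0:x1],None,fx=S,fy=S,interpolation=cv2.INTER_CUBIC)
    m=((im.max(2)>T)*255).astype(np.uint8);m=cv2.morphologyEx(m,cv2.MORPH_OPEN,np.ones((11,11)))
    _,l=cv2.connectedComponents(m);sx,sy=int((seed[0]-x0+.5)*S),int((seed[1]-y0+.5)*S)
    q=max(cv2.findContours((l==l[sy,sx]).astype(np.uint8),0,2)[0],key=cv2.contourArea)
    return cv2.convexHull(q),lambda p:np.array(p)/S-.5+[x0,y0],S
for T in (100,110,125):
    q,tr,S=quad(f,(352,212,380,236),T,(366,227));M=cv2.moments(q);c=tr([M['m10']/M['m00'],M['m01']/M['m00']])
    P=np.array([onz(f,*tr(p[0]),.107)[:2] for p in q]);r=cv2.minAreaRect((P*1000).astype(np.float32));print("plug top",T,c.round(2),np.round(r,2) if 0 else r,onz(f,*c,.107).round(4))
for T in (120,130,140):
    q,tr,S=quad(g,(350,222,402,262),T,(376,233));M=cv2.moments(q);c2=tr([M['m10']/M['m00'],M['m01']/M['m00']])
    P=np.array([onz(g,*tr(p[0]),.107)[:2] for p in q]);r=cv2.minAreaRect((P*1000).astype(np.float32));print("plug side",T,c2.round(2),r,onz(g,*c2,.107).round(4))
h=cv2.cvtColor(f["color"],cv2.COLOR_RGB2HSV)[212:236,352:380].astype(int)
w=np.clip(h[:,:,1]-60,0,None)*((h[:,:,0]<10)|(h[:,:,0]>170));v,u=np.mgrid[212:236,352:380];d=[(w*u).sum()/w.sum(),(w*v).sum()/w.sum()];print("dot",d,onz(f,*d,.107))
print(tri(f,c,g,c2))
E
```

```text
t: 1.55
tcp_pos: [0.4094, 0.2045, 0.1715]
ee_rot: [0.0, 0.688, 0.726, 0.0]
force: [-0.3, 1.2, 0.1]
gripper_width: 1.0
finger_force: 0.0
[0.40948695 0.20436603 0.17147067] [[-5.380e-02  9.986e-01  3.000e-04]
 [ 9.986e-01  5.380e-02  1.000e-04]
 [ 1.000e-04  3.000e-04 -1.000e+00]]
plug top 100 [366.6  221.85] ((572.06103515625, -154.86773681640625), (72.36959838867188, 62.896934509277344), 88.90276336669922) [ 0.5759 -0.1579  0.107 ]
plug top 110 [366.69 221.77] ((572.0632934570312, -154.86776733398438), (72.36961364746094, 62.89236831665039), 88.90276336669922) [ 0.5761 -0.1581  0.107 ]
plug top 125 [366.71 221.71] ((572.0668334960938, -154.86785888671875), (72.36959075927734, 62.88541030883789), 88.90276336669922) [ 0.5762 -0.1582  0.107 ]
plug side 120 [374.79 232.98] ((567.39404296875, -155.91226196289062), (38.68151092529297, 38.181365966796875), 4.45461368560791) [ 0.567  -0.1562  0.107 ]
plug side 130 [374.83 232.94] ((567.4683227539062, -155.73757934570312), (36.2811279296875, 36.24555206298828), 4.241275310516357) [ 0.5672 -0.156   0.107 ]
plug side 140 [374.83 232.91] ((567.3134155273438, -155.43710327148438), (33.988948822021484, 34.498451232910156), 3.7379672527313232) [ 0.5673 -0.1559  0.107 ]
dot [np.float64(365.504347826087), np.float64(220.27826086956523)] [ 0.58005325 -0.15511263  0.107     ]
(array([ 0.57309618, -0.15560702,  0.10637846]), np.float64(0.0081580121520604))
```

```bash
python3 -m handwheel '[[[0,-0.275,-0.1,0,0,0,1],[0,-0.275,-0.2,0,0,0,1],[0,-0.275,-0.35,0,0,0,1],[0,-0.275,-0.45,0,0,0,1],[0,-0.275,-0.52,0,0,0,1],[0,-0.275,-0.53,0,0,0,1],[0,-0.275,-0.53,0,0,0,-1],[0,-0.275,-0.53,0,0,0,-1],[0,-0.275,-0.53,0,0,0,-1],[0,-0.275,-0.53,0,0,0,-1]]]'
```

```text
t: 2.9
tcp_pos: [0.4105, 0.1212, 0.0129]
ee_rot: [0.001, 0.688, 0.725, 0.001]
force: [0.5, -0.6, 4.2]
gripper_width: 0.244
finger_force: 60.1
```

```bash
python3 -m handwheel '[[[0,0,0,0,0,0,-1],[0,0,0,0,0,0,-1],[0,0,0.1,0,0,0,-1],[0,0,0.25,0,0,0,-1],[0,0,0.4,0,0,0,-1],[0,0,0.53,0,0,0,-1],[0,0,0.53,0,0,0,-1],[0,0,0.53,0,0,0,-1]]]'
python3 - <<'E'
from h import *
s=sense();print(s["tcp_pos"],s["force"],s["moment"],R.from_quat(s["ee_rot"][[1,2,3,0]]).as_matrix().round(4))
g=grab_frame("side")["color"];cv2.imwrite("pics/lift.png",cv2.resize(g[120:300,150:390],(800,600),interpolation=2)[:,:,::-1])
E
```

```text
t: 3.9
tcp_pos: [0.409, 0.1211, 0.1697]
ee_rot: [-0.001, 0.689, 0.725, -0.001]
force: [-0.3, -0.1, -4.8]
gripper_width: 0.244
finger_force: 59.7
[0.40897929 0.12112914 0.16970895] [-0.2673907  -0.10029995 -4.78098208] [-0.22414853  0.02645963  0.00645723] [[-5.190e-02  9.986e-01 -3.000e-03]
 [ 9.987e-01  5.190e-02 -2.000e-04]
 [-1.000e-04 -3.000e-03 -1.000e+00]]
```

View pics/lift.png

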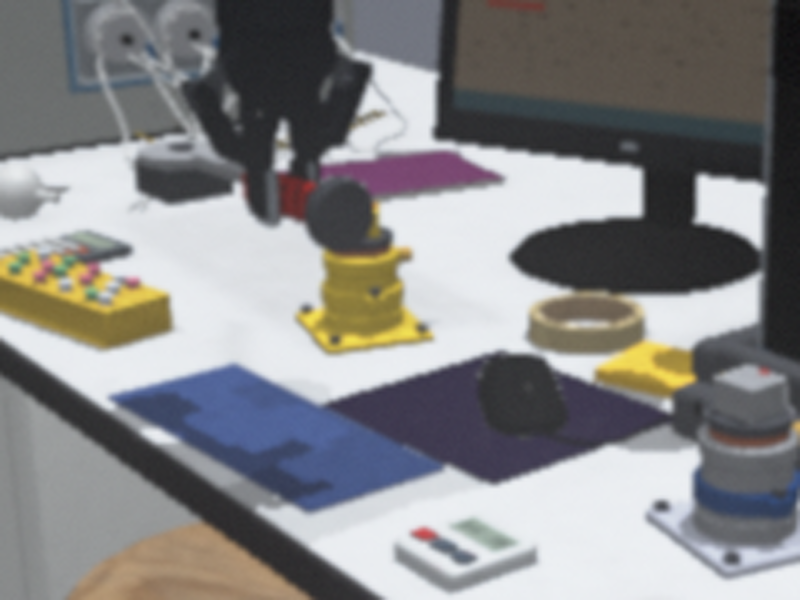

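The wrench is held level at the grip, with the wheel at about (340,215) in the crop and the plug at (745,390). Next I'll swing it over the plug.

```bash
python3 -m handwheel '[[[0,-0.1,0,0,0,-0.05,-1],[0.03,-0.25,0,0,0,-0.11,-1],[0.05,-0.4,0,0,0,-0.17,-1],[0.07,-0.55,0,0,0,-0.23,-1],[0.09,-0.7,0,0,0,-0.29,-1],[0.098,-0.85,0,0,0,-0.35,-1],[0.098,-0.93,0,0,0,-0.41,-1],[0.098,-0.951,0,0,0,-0.46,-1],[0.098,-0.951,0,0,0,-0.496,-1],[0.098,-0.951,0,0,0,-0.496,-1]]]'
python3 -m handwheel '[[[0,0,-0.03,0,0,0,-1],[0,0,-0.06,0,0,0,-1],[0,0,-0.08,0,0,0,-1],[0,0,-0.08,0,0,0,-1]]]'
python3 - <<'E'
from h import *
s=sense();print(s["tcp_pos"],s["force"],s["moment"],R.from_quat(s["ee_rot"][[1,2,3,0]]).as_matrix().round(4))
f=grab_frame("top")["color"];g=grab_frame("side")["color"]
a=cv2.resize(f[190:290,325:405],(400,500),interpolation=2);b=cv2.resize(g[170:270,310:390],(400,500),interpolation=2)
cv2.imwrite("pics/over.png",np.hstack([a,b])[:,:,::-1])
E
```

```text
t: 5.2
tcp_pos: [0.4387, -0.1637, 0.1697]
ee_rot: [-0.001, 0.999, 0.033, -0.001]
force: [1.3, -0.0, -4.2]
gripper_width: 0.245
finger_force: 59.8
t: 5.7
tcp_pos: [0.4391, -0.1639, 0.1467]
ee_rot: [-0.0, 0.999, 0.032, -0.0]
force: [-0.5, 0.1, -5.0]
gripper_width: 0.246
finger_force: 59.8
[ 0.43910594 -0.16390855  0.14671586] [-0.47300929  0.10303493 -4.9583689 ] [-0.02232918  0.25327891  0.03479522] [[ 9.979e-01  6.480e-02 -1.000e-03]
 [ 6.480e-02 -9.979e-01  7.000e-04]
 [-9.000e-04 -8.000e-04 -1.000e+00]]
```

View pics/over.png

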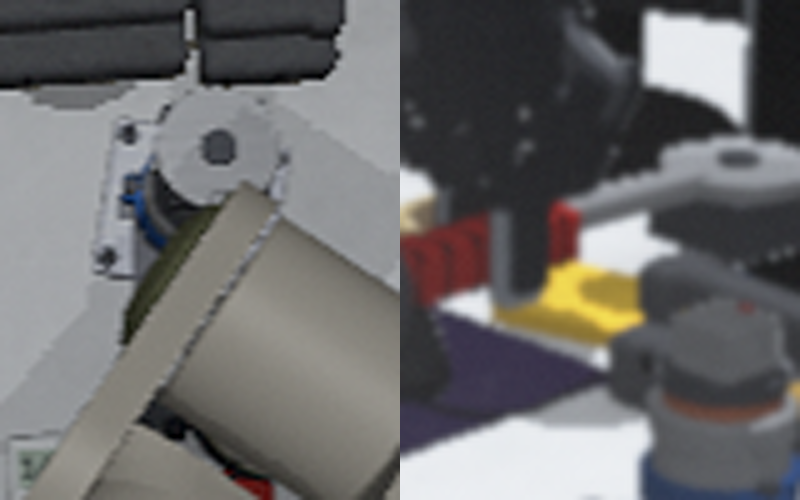

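The socket is above the plug. The disc hub is near (368.4,219) in the top view and (377.6,201.2) in the side view. Next I'll triangulate it against the plug.

Run:
```python
from h import *
f=grab_frame("top");g=grab_frame("side");s=sense()
def dark(fr,c,w,h):
    x0,y0=int(c[0]-w),int(c[1]-h);p=fr["color"][y0:y0+2*h+1,x0:x0+2*w+1].max(2).astype(float)
    wt=np.clip(np.percentile(p,75)-25-p,0,None);v,u=np.mgrid[y0:y0+2*h+1,x0:x0+2*w+1];return np.array([(wt*u).sum(),(wt*v).sum()])/wt.sum()
a=dark(f,(368.4,219),5,5);b=dark(g,(377.6,201.2),6,3)
P,e=tri(f,a,g,b);print("hub",a,b,P.round(4),e)
z=s["tcp_pos"][2]+.0251
print("expected top z",z,"top view",onz(f,*a,z).round(4),"side",onz(g,*b,z).round(4))
print("pred",proj(f,P),proj(g,P))
# plug predicted pixels
print(proj(g,[.5673,-.1559,.107]),proj(f,[.5673,-.1559,.107]),proj(f,[.5673,-.1559,z]),proj(g,[.5673,-.1559,z]))
```

```text
hub [368.59361702 219.10904255] [377.34977578 201.30403587] [ 0.57   -0.1567  0.1729] 2.6802998095704686e-05
expected top z 0.17266890592105621 top view [ 0.57   -0.1567  0.1727] side [ 0.5706 -0.1561  0.1727]
pred [368.59707888 219.10473399] [377.34303774 201.30530874]
[374.82217741 232.91076923] [365.92478624 225.11492055] [368.2788042 220.20339  ] [376.05882372 201.58640133]
```

```bash
python3 -m handwheel '[[[-0.008,0.003,-0.04,0,0,0,-1],[-0.008,0.003,-0.08,0,0,0,-1],[-0.008,0.003,-0.1,0,0,0,-1],[-0.008,0.003,-0.115,0,0,0,-1],[-0.008,0.003,-0.125,0,0,0,-1],[-0.008,0.003,-0.135,0,0,0,-1],[-0.008,0.003,-0.135,0,0,0,-1]]]'
python3 - <<'E'
from h import *
s=sense();print(s["tcp_pos"],s["force"],s["moment"],R.from_quat(s["ee_rot"][[1,2,3,0]]).as_matrix().round(4))
E
```

```text
t: 6.78
tcp_pos: [0.4369, -0.1634, 0.1073]
ee_rot: [0.0, 0.999, 0.032, 0.0]
force: [-5.3, 0.4, 2.4]
gripper_width: 0.245
finger_force: 60.9
[ 0.4369386  -0.16339803  0.10726427] [-5.34489731  0.43679467  2.35951748] [0.15347542 0.43385758 0.15511689] [[ 9.979e-01  6.450e-02  4.000e-04]
 [ 6.450e-02 -9.979e-01 -6.000e-04]
 [ 3.000e-04  6.000e-04 -1.000e+00]]
```

```bash
python3 -m handwheel '[[[-0.004,0,0,0,0,0,-1],[-0.004,0,-0.01,0,0,0,-1],[-0.004,0,-0.02,0,0,0,-1],[-0.004,0,-0.03,0,0,0,-1],[-0.004,0,-0.03,0,0,0,-1]]]'
python3 - <<'E'
from h import *
s=sense();print(s["tcp_pos"],s["force"],s["moment"],R.from_quat(s["ee_rot"][[1,2,3,0]]).as_matrix().round(4))
E
```

```text
t: 7.4
tcp_pos: [0.4356, -0.1631, 0.0975]
ee_rot: [-0.0, 0.999, 0.032, -0.0]
force: [0.5, 0.2, -4.6]
gripper_width: 0.245
finger_force: 59.8
[ 0.4356116  -0.16310071  0.09746663] [ 0.51045616  0.22084648 -4.57270712] [-0.04550045  0.26528085  0.02454364] [[ 9.979e-01  6.450e-02 -5.000e-04]
 [ 6.450e-02 -9.979e-01  4.000e-04]
 [-5.000e-04 -4.000e-04 -1.000e+00]]
```

```bash
python3 -m handwheel '[[[0,0,-0.01,0,0,0,-1],[0,0,-0.017,0,0,0,-1],[0,0,-0.022,0,0,0,-1],[0,0,-0.022,0,0,0,-1]]]'
python3 - <<'E'
from h import *
s=sense();print(s["tcp_pos"],s["force"],s["moment"],R.from_quat(s["ee_rot"][[1,2,3,0]]).as_matrix().round(4))
f=grab_frame("top");g=grab_frame("side")
for n,fr in(("f",f),("g",g)):print(proj(fr,[.5677,-.1559,.117]))
a=cv2.resize(f["color"][190:290,325:405],(400,500),interpolation=2);b=cv2.resize(g["color"][190:290,320:400],(400,500),interpolation=2)
cv2.imwrite("pics/fit.png",np.hstack([a,b])[:,:,::-1])
E
```

```text
t: 7.9
tcp_pos: [0.4359, -0.1633, 0.0914]
ee_rot: [0.0, 0.999, 0.032, 0.0]
force: [-0.2, 0.1, -2.0]
gripper_width: 0.248
finger_force: 60.1
[ 0.43592373 -0.1632896   0.09135802] [-0.18617191  0.10937503 -2.03764149] [ 0.10710854 -0.01509113  0.09769433] [[ 9.979e-01  6.450e-02  6.000e-04]
 [ 6.450e-02 -9.979e-01 -3.000e-04]
 [ 6.000e-04  3.000e-04 -1.000e+00]]
[366.26199048 224.25028673]
[375.15427589 228.18344151]
```

View pics/fit.png

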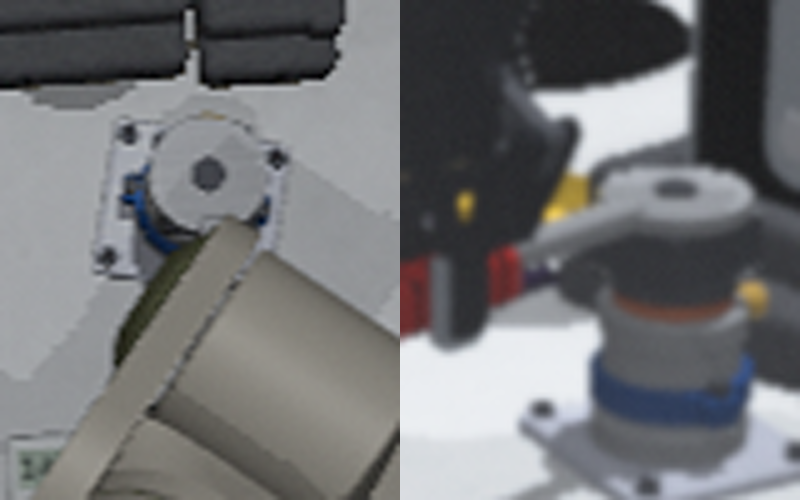

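The socket is seated on the flange: the disc hub is at (366,224) in the top view, matching the plug axis. Next I'll work out the arc for the clockwise turn.

Run:
```python
import numpy as np
C=np.array([.5668,-.1561]);T=np.array([.4359,-.1633]);d=T-C
def p(a):c,s=np.cos(-a),np.sin(-a);return C+np.array([c*d[0]-s*d[1],s*d[0]+c*d[1]])
for a in np.arange(.05,.46,.05):print(round(a,2),((p(a)-T)/.3).round(4),(-a/np.pi).round(4))
print()
for a in np.arange(.45,1.25,.03):print(round(a,2),p(a).round(4),((p(a+.03)-p(a))/.3).round(4),((p(a+.06)-p(a))/.3).round(4),(-.03/np.pi).round(4))
```

```text
0.05 [-0.0007  0.0218] -0.0159
0.1 [-0.0002  0.0437] -0.0318
0.15 [0.0013 0.0655] -0.0477
0.2 [0.0039 0.0872] -0.0637
0.25 [0.0076 0.1087] -0.0796
0.3 [0.0124 0.13  ] -0.0955
0.35 [0.0182 0.1511] -0.1114
0.4 [0.0251 0.1718] -0.1273
0.45 [0.033  0.1922] -0.1432
Traceback (most recent call last):
AttributeError: 'float' object has no attribute 'round'
```

```bash
python3 -m handwheel '[[[-0.0007,0.0218,0,0,0,-0.0159,-1],[-0.0002,0.0437,0,0,0,-0.0318,-1],[0.0013,0.0655,0,0,0,-0.0477,-1],[0.0039,0.0872,0,0,0,-0.0637,-1],[0.0076,0.1087,0,0,0,-0.0796,-1],[0.0124,0.13,0,0,0,-0.0955,-1],[0.0182,0.1511,0,0,0,-0.1114,-1],[0.0251,0.1718,0,0,0,-0.1273,-1],[0.033,0.1922,0,0,0,-0.1432,-1],[0.033,0.1922,0,0,0,-0.1432,-1]]]'
cat > st.py <<'E'
from h import *
import sys
s=sense();m=R.from_quat(s["ee_rot"][[1,2,3,0]]).as_matrix();yaw=np.arctan2(m[1,0],m[0,0])
C=np.array([.5668,-.1561,0]);r=s["tcp_pos"]-C
t=np.array([r[1],-r[0]])/np.hypot(*r[:2]) # clockwise tangent
print("t",s["t"],"tcp",s["tcp_pos"].round(4),"turned",round(.0645-yaw,4),"F",s["force"].round(2),"M",s["moment"].round(3),"Ftan",round(s["force"][:2]@t,2),"Mz at axis",round(s["moment"][2]+r[0]*s["force"][1]-r[1]*s["force"][0],3), "r",np.hypot(*r[:2]).round(4))
E
python3 st.py
python3 - <<'E'
import numpy as np
C=np.array([.5668,-.1561]);T=np.array([.4359,-.1633]);d=T-C
def p(a):c,s=np.cos(-a),np.sin(-a);return C+np.array([c*d[0]-s*d[1],s*d[0]+c*d[1]])
for a in np.arange(.45,1.25,.03):print(round(a,2),p(a).round(4),((p(a+.03)-p(a))/.3).round(4),((p(a+.015)-p(a))/.3).round(4))
E
```

```text
t: 9.25
tcp_pos: [0.4449, -0.105, 0.0911]
ee_rot: [-0.0, 0.981, -0.192, -0.001]
force: [-6.0, 0.6, -0.0]
gripper_width: 0.251
finger_force: 60.4
t 9.25 tcp [ 0.4449 -0.105   0.0911] turned 0.4501 F [-5.98  0.57 -0.04] M [-0.095  0.72  -0.206] Ftan -1.79 Mz at axis 0.031 r 0.1322
0.45 [ 0.4458 -0.1056] [0.0052 0.012 ] [0.0026 0.006 ]
0.48 [ 0.4474 -0.102 ] [0.0056 0.0119] [0.0027 0.006 ]
0.51 [ 0.449  -0.0985] [0.0059 0.0117] [0.0029 0.0059]
0.54 [ 0.4508 -0.095 ] [0.0063 0.0115] [0.0031 0.0058]
0.57 [ 0.4527 -0.0915] [0.0066 0.0113] [0.0033 0.0057]
0.6 [ 0.4547 -0.0881] [0.007  0.0111] [0.0034 0.0056]
0.63 [ 0.4568 -0.0848] [0.0073 0.0109] [0.0036 0.0055]
0.66 [ 0.459  -0.0815] [0.0076 0.0107] [0.0038 0.0054]
0.69 [ 0.4613 -0.0783] [0.0079 0.0104] [0.0039 0.0052]
0.72 [ 0.4636 -0.0752] [0.0082 0.0102] [0.0041 0.0051]
0.75 [ 0.4661 -0.0721] [0.0085 0.0099] [0.0042 0.005 ]
0.78 [ 0.4687 -0.0692] [0.0088 0.0097] [0.0044 0.0049]
0.81 [ 0.4713 -0.0663] [0.0091 0.0094] [0.0045 0.0047]
0.84 [ 0.4741 -0.0634] [0.0094 0.0091] [0.0047 0.0046]
0.87 [ 0.4769 -0.0607] [0.0097 0.0088] [0.0048 0.0045]
0.9 [ 0.4798 -0.058 ] [0.0099 0.0086] [0.0049 0.0043]
0.93 [ 0.4828 -0.0555] [0.0102 0.0083] [0.0051 0.0042]
0.96 [ 0.4858 -0.053 ] [0.0104 0.0079] [0.0052 0.004 ]
0.99 [ 0.489  -0.0506] [0.0107 0.0076] [0.0053 0.0039]
1.02 [ 0.4922 -0.0483] [0.0109 0.0073] [0.0054 0.0037]
1.05 [ 0.4954 -0.0461] [0.0111 0.007 ] [0.0055 0.0035]
1.08 [ 0.4988 -0.044 ] [0.0113 0.0066] [0.0056 0.0034]
1.11 [ 0.5021 -0.0421] [0.0115 0.0063] [0.0057 0.0032]
1.14 [ 0.5056 -0.0402] [0.0117 0.0059] [0.0058 0.003 ]
1.17 [ 0.5091 -0.0384] [0.0119 0.0056] [0.0059 0.0028]
1.2 [ 0.5127 -0.0367] [0.012  0.0052] [0.006  0.0027]
1.23 [ 0.5163 -0.0351] [0.0122 0.0049] [0.0061 0.0025]
```

```bash
python3 -m handwheel '[[[0.002,0.012,0.001,0,0,-0.0095,-1],[0.002,0.012,0.001,0,0,-0.0095,-1]]]' | grep force:; python3 st.py
python3 -m handwheel '[[[0.0056,0.0119,0,0,0,-0.0095,-1],[0.0056,0.0119,0,0,0,-0.0095,-1]]]'| grep force:; python3 st.py;  python3 -m handwheel '[[[0.0059,0.0117,0,0,0,-0.0095,-1],[0.0059,0.0117,0,0,0,-0.0095,-1]]]'| grep force: ; python3 st.py
```

```text
force: [-1.5, -0.6, -3.1]
finger_force: 60.0
t 9.5 tcp [ 0.4461 -0.1018  0.0915] turned 0.4792 F [-1.49 -0.57 -3.07] M [-0.022  0.312 -0.059] Ftan -1.13 Mz at axis 0.09 r 0.1324
force: [-2.4, 0.5, -2.0]
finger_force: 60.1
t 9.75 tcp [ 0.4477 -0.0983  0.0915] turned 0.5086 F [-2.37  0.47 -1.97] M [ 0.052  0.308 -0.044] Ftan -0.62 Mz at axis 0.037 r 0.1324
force: [-2.7, 0.8, -2.0]
finger_force: 60.2
t 10.0 tcp [ 0.4494 -0.0948  0.0914] turned 0.5383 F [-2.75  0.78 -1.95] M [0.103 0.461 0.032] Ftan -0.58 Mz at axis 0.109 r 0.1324
```

```bash
python3 -m handwheel '[[[0.0063,0.0115,0,0,0,-0.0095,-1],[0.0063,0.0115,0,0,0,-0.0095,-1]]]' >/dev/null; python3 st.py
python3 -m handwheel '[[[0.0066,0.0113,0,0,0,-0.0095,-1],[0.0066,0.0113,0,0,0,-0.0095,-1]]]' >/dev/null; python3 st.py;  python3 -m handwheel '[[[0.007,0.0111,0,0,0,-0.0095,-1],[0.007,0.0111,0,0,0,-0.0095,-1]]]' >/dev/null; python3 st.py
```

```text
t 10.25 tcp [ 0.4513 -0.0913  0.0914] turned 0.5679 F [-4.29  2.27 -1.44] M [0.192 0.527 0.044] Ftan -0.12 Mz at axis 0.06 r 0.1324
t 10.5 tcp [ 0.4532 -0.0879  0.0914] turned 0.5977 F [-5.28  2.76 -1.15] M [0.284 0.546 0.03 ] Ftan -0.36 Mz at axis 0.077 r 0.1325
t 10.75 tcp [ 0.4553 -0.0845  0.0913] turned 0.6275 F [-5.34  2.07 -1.37] M [0.334 0.598 0.057] Ftan -1.14 Mz at axis 0.209 r 0.1325
```

```bash
python3 -m handwheel '[[[0.0053,0.012,0,0,0,-0.0095,-1],[0.0053,0.012,0,0,0,-0.0095,-1]]]' >/dev/null; python3 st.py
python3 -m handwheel '[[[0.0076,0.0107,0,0,0,-0.0095,-1],[0.0076,0.0107,0,0,0,-0.0095,-1]]]' >/dev/null; python3 st.py;  python3 -m handwheel '[[[0.0079,0.0104,0,0,0,-0.0095,-1],[0.0079,0.0104,0,0,0,-0.0095,-1]]]' >/dev/null; python3 st.py
```

```text
t 11.0 tcp [ 0.4573 -0.0812  0.0915] turned 0.6573 F [-2.53  1.28 -2.53] M [0.14  0.2   0.061] Ftan -0.37 Mz at axis 0.11 r 0.1326
t 11.25 tcp [ 0.4594 -0.0782  0.0914] turned 0.6867 F [-3.21 -0.83 -2.46] M [-0.207  0.471  0.322] Ftan -2.55 Mz at axis 0.661 r 0.1327
t 11.5 tcp [ 0.4615 -0.0753  0.0914] turned 0.716 F [-5.49 -2.13 -2.48] M [-0.545  0.698  0.496] Ftan -5.03 Mz at axis 1.163 r 0.1327
```

```bash
python3 -m handwheel '[[[0.0082,0.0102,0,0,0,-0.0095,-1],[0.0082,0.0102,0,0,0,-0.0095,-1]]]' >/dev/null; python3 st.py
python3 -m handwheel '[[[0.0042,0.005,0,0,0,-0.0048,-1],[0.0042,0.005,0,0,0,-0.0048,-1]]]' >/dev/null; python3 st.py
```

```text
t 11.75 tcp [ 0.464  -0.0722  0.0914] turned 0.7459 F [-5.46 -3.18 -2.64] M [-0.583  0.764  0.523] Ftan -5.91 Mz at axis 1.308 r 0.1327
t 12.0 tcp [ 0.4652 -0.0706  0.0914] turned 0.761 F [-4.6  -2.11 -2.19] M [-0.459  0.774  0.456] Ftan -4.58 Mz at axis 1.064 r 0.1328
```

```bash
python3 -m handwheel '[[[0.0043,0.005,0,0,0,-0.0048,-1],[0.0043,0.005,0,0,0,-0.0048,-1]]]' >/dev/null; python3 st.py
```

```text
t 12.25 tcp [ 0.4666 -0.0689  0.0914] turned 0.7768 F [-5.1  -2.   -2.66] M [-0.373  0.735  0.432] Ftan -4.86 Mz at axis 1.077 r 0.1328
```

```bash
python3 -m handwheel '[[[0.0029,0.0033,0,0,0,-0.0032,-1],[0.0029,0.0033,0,0,0,-0.0032,-1]]]' >/dev/null; python3 st.py
```

```text
t 12.5 tcp [ 0.4676 -0.0678  0.0914] turned 0.7877 F [-5.09 -1.44 -1.03] M [-0.316  0.733  0.379] Ftan -4.46 Mz at axis 0.972 r 0.1328
```

```bash
python3 -m handwheel '[[[0.0044,0.0049,0,0,0,-0.0048,-1],[0.0044,0.0049,0,0,0,-0.0048,-1]]]' >/dev/null; python3 st.py
```

```text
t 12.75 tcp [ 0.4691 -0.0662  0.0915] turned 0.8035 F [-5.5  -0.58 -3.21] M [-0.28   0.703  0.268] Ftan -4.15 Mz at axis 0.819 r 0.1328
```

```bash
python3 -m handwheel '[[[0.0036,0.0038,0,0,0,-0.0038,-1],[0.0036,0.0038,0,0,0,-0.0038,-1]]]' >/dev/null; python3 st.py
```

```text
t 13.0 tcp [ 0.4702 -0.065   0.0915] turned 0.8157 F [-5.1  -0.81 -3.29] M [-0.119  0.712  0.259] Ftan -4.09 Mz at axis 0.802 r 0.1328
```

Clicked: the torque peaked and fell to about 0.8 N m, which puts the break-over at roughly 0.1–0.12 rad. Next I'll turn back into the free play.

```bash
python3 -m handwheel '[[[-0.017,-0.02,0,0,0,0.019,-1],[-0.034,-0.04,0,0,0,0.038,-1],[-0.048,-0.056,0,0,0,0.053,-1],[-0.048,-0.056,0,0,0,0.053,-1]]]' >/dev/null; python3 st.py; python3 -m handwheel '[[[-0.006,-0.01,0,0,0,0.0085,-1],[-0.011,-0.019,0,0,0,0.017,-1],[-0.011,-0.019,0,0,0,0.017,-1]]]' >/dev/null; python3 st.py
```

```text
t 13.5 tcp [ 0.4565 -0.0822  0.0918] turned 0.6506 F [ 1.1  -0.16 -3.63] M [ 0.11  -0.104  0.133] Ftan 0.48 Mz at axis 0.069 r 0.1328
t 13.875 tcp [ 0.4527 -0.0878  0.0916] turned 0.5957 F [ 0.32 -0.39 -2.56] M [ 0.017 -0.184  0.111] Ftan -0.17 Mz at axis 0.134 r 0.133
```

```bash
python3 -m handwheel '[[[0,0,0.005,0,0,0,-1],[0,0,0.012,0,0,0,-1],[0,0,0.02,0,0,0,-1]]]' >/dev/null; python3 st.py
```

```text
t 14.25 tcp [ 0.4524 -0.0875  0.0975] turned 0.5957 F [ 0.59  0.51 -3.68] M [0.029 0.074 0.012] Ftan 0.74 Mz at axis -0.087 r 0.1334
```

```bash
python3 -m handwheel '[[[0,0,0.02,0,0,0,-1],[0,0,0.04,0,0,0,-1]]]' >/dev/null; python3 st.py;  python3 -m handwheel '[[[0,0,0.03,0,0,0,-1],[0,0,0.08,0,0,0,-1],[0,0,0.15,0,0,0,-1],[0,0,0.22,0,0,0,-1],[0,0,0.22,0,0,0,-1]]]' >/dev/null; python3 st.py
```

```text
t 14.5 tcp [ 0.4524 -0.0875  0.1099] turned 0.5957 F [ 0.07  0.12 -4.69] M [0.116 0.12  0.012] Ftan 0.14 Mz at axis -0.007 r 0.1334
t 15.125 tcp [ 0.453  -0.0878  0.1769] turned 0.5956 F [ 0.23  0.14 -4.91] M [0.13  0.202 0.022] Ftan 0.24 Mz at axis -0.01 r 0.1327
```

```bash
python3 -m handwheel '[[[-0.01,0.05,0,0,0,0.05,-1],[-0.03,0.12,0,0,0,0.105,-1],[-0.05,0.2,0,0,0,0.16,-1],[-0.07,0.28,0,0,0,0.215,-1],[-0.08,0.36,0,0,0,0.27,-1],[-0.09,0.44,0,0,0,0.325,-1],[-0.1,0.5,0,0,0,0.38,-1],[-0.1,0.5,0,0,0,0.38,-1]]]' >/dev/null; python3 st.py;  python3 -m handwheel '[[[-0.01,0.05,0,0,0,0.055,-1],[-0.02,0.1,0,0,0,0.11,-1],[-0.03,0.15,0,0,0,0.165,-1],[-0.042,0.197,0,0,0,0.22,-1],[-0.042,0.197,0,0,0,0.275,-1],[-0.042,0.197,0,0,0,0.306,-1],[-0.042,0.197,0,0,0,0.306,-1],[-0.042,0.197,0,0,0,0.306,-1]]]' >/dev/null; python3 st.py
python3 - <<'E'
from h import *
f=grab_frame("top");g=grab_frame("side")
a=cv2.resize(f["color"][200:310,190:400],(800,420),interpolation=2);cv2.imwrite("pics/back.png",a[:,:,::-1])
e=cv2.resize(f["color"][212:238,352:380],(700,650),interpolation=2)
h=cv2.cvtColor(f["color"],cv2.COLOR_RGB2HSV)[212:236,352:380].astype(int)
w=np.clip(h[:,:,1]-60,0,None)*((h[:,:,0]<10)|(h[:,:,0]>170));v,u=np.mgrid[212:236,352:380];d=[(w*u).sum()/w.sum(),(w*v).sum()/w.sum()];print("dot",d,onz(f,*d,.107))
E
```

```text
t 16.125 tcp [0.4218 0.0632 0.1748] turned -0.5998 F [ 0.19 -0.05 -4.49] M [-0.188  0.18  -0.032] Ftan 0.13 Mz at axis -0.067 r 0.2629
t 17.125 tcp [0.4099 0.1212 0.1753] turned -1.5561 F [ 0.66 -0.31 -5.34] M [-0.275 -0.031 -0.011] Ftan 0.43 Mz at axis -0.146 r 0.3186
dot [np.float64(368.44064386317905), np.float64(220.46680080482898)] [ 0.5794605  -0.16270128  0.107     ]
```

View pics/back.png

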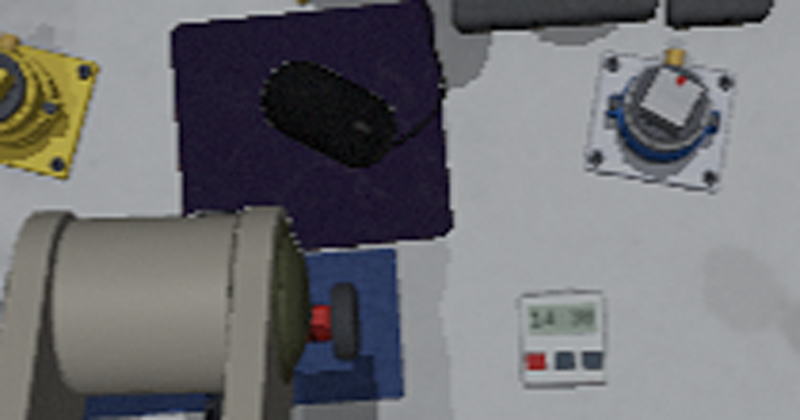

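The plug dot has moved to the -y side (angle about -0.53 rad), so it is home. The wrench's wheel is back over the mat at crop (344,321). Next I'll lower it.

```bash
python3 -m handwheel '[[[0,0,-0.12,0,0,0,-1],[0,0,-0.28,0,0,0,-1],[0,0,-0.4,0,0,0,-1],[0,0,-0.48,0,0,0,-1],[0,0,-0.51,0,0,0,-1],[0,0,-0.525,0,0,0,-1],[0,0,-0.525,0,0,0,-1]]]' >/dev/null; python3 st.py
python3 -m handwheel '[[[0,0,-0.008,0,0,0,-1],[0,0,-0.015,0,0,0,-1],[0,0,-0.015,0,0,0,-1]]]' >/dev/null; python3 st.py
```

```text
t 18.1 tcp [0.4103 0.1215 0.0185] turned -1.5592 F [-0.89 -0.08 -4.21] M [-0.279  0.012 -0.037] Ftan -0.82 Mz at axis 0.225 r 0.3187
t 18.475 tcp [0.4099 0.1215 0.0136] turned -1.5594 F [ 0.09 -0.37 -3.54] M [-0.172  0.002 -0.016] Ftan -0.1 Mz at axis 0.016 r 0.3189
```

```bash
python3 -m handwheel '[[[0,0,-0.003,0,0,0,-1],[0,0,-0.003,0,0,0,-1]]]' >/dev/null; python3 st.py
python3 -m handwheel '[[[0,0,0,0,0,0,0.3],[0,0,0,0,0,0,1],[0,0,0,0,0,0,1],[0,0,0,0,0,0,1],[0,0,0.02,0,0,0,1],[0,0,0.1,0,0,0,1],[0,0,0.25,0,0,0,1],[0,0,0.45,0,0,0,1],[0,0,0.6,0,0,0,1]]]'
python3 -m handwheel '[[[-0.15,0.2,0.1,0,0,0,1],[-0.2,0.4,0.1,0,0,0,1],[-0.2,0.6,0.1,0,0,0,1],[-0.2,0.8,0.1,0,0,0,1],[-0.2,0.8,0.1,0,0,0,1]]]'
python3 - <<'E'
from h import *
f=grab_frame("top");g=grab_frame("side")
a=cv2.resize(f["color"][200:310,190:460],(800,326),interpolation=2);b=cv2.resize(g["color"][190:350,140:480],(580,273),interpolation=2)
cv2.imwrite("pics/end.png",np.vstack([a,np.hstack([b,np.zeros((273,220,3),np.uint8)])])[:,:,::-1])
E
```

```text
t 18.725 tcp [0.41   0.1215 0.0129] turned -1.5595 F [-0.76  0.16  2.19] M [-0.165  0.26  -0.001] Ftan -0.59 Mz at axis 0.185 r 0.3188
t: 19.85
tcp_pos: [0.4099, 0.1215, 0.1954]
ee_rot: [0.001, 0.688, 0.726, 0.001]
force: [0.7, 0.0, -0.1]
gripper_width: 1.0
finger_force: 0.0
t: 20.48
tcp_pos: [0.3489, 0.3641, 0.2225]
ee_rot: [-0.0, 0.687, 0.727, 0.0]
force: [0.6, -0.6, -0.1]
gripper_width: 1.0
finger_force: 0.0
```

View pics/end.png

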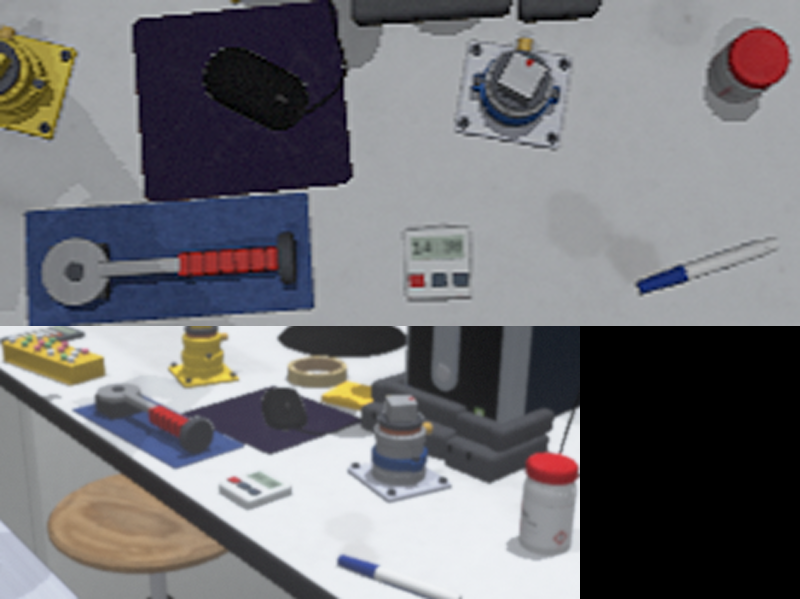

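The wrench lies flat on the mat: disc at crop (75,271), wheel at (287,260). The plug is tightened with its dot at (530,62), and the jar, timer and marker haven't moved.

```bash
python3 -c "
from bench import *
print(finish_job())"
```

```text
the job is handed in; nothing more can be done
None
```

The plug is tightened until the wrench clicked, and I stopped at an estimated 0.10–0.12 rad of break-over, short of the 0.2 rad stop; the wrench is lifted off and lying flat on the blue mat, the jar, timer and marker are where they were, and the job was handed in at about 20.6 s with no verdict returned.

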